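Open the card cutter and set the memo block for trimming

TASK

Get the card cutter ready to trim the memo block, using the fingertips only. First push the lowered blade arm up from under its black grip, without gripping or flinging it, until it tips past its balance point and stays up by itself on its counterweight; then slide the memo block along the bed, kept flat and never picked up, until it lies flush against both the back fence and the strip gauge beyond the blade slot. Leave the arm raised and do not disturb the other things on the table.

Things in the scene. Friction and masses are not known exactly. Their poses are not given: they have to be found in the camera images.
- cutter: Lever card cutter fixed to the table: grey base, dark gridded bed, green blade arm along its right side. Origin on the table top under the bed; its x axis points from the handle side to the back fence, y left, z up. All mm below are in this frame. Bed top z = 30, x -100 to 92, y -100 to 100. Blade and slot run along the bed's right edge (y -100 to -103); the lowered blade walls off the gauge.
- fence (a point): On the front face of the back fence, at bed height, mid-bed (x 75, y 0, z 30). The fence is an aluminium strip with a scale, across the whole bed along y; its top is at z = 47.
- gauge (a point): On the inner face of the strip gauge, at bed height (x 22.5, y -112, z 30). The gauge is a low aluminium strip along x beyond the blade slot, from x = -37 to 67, 12 mm to the right of the bed's edge; its top is at z = 38.
- pivot (a point): Middle of the blade arm's pivot (x 90, y -108, z 70); the pivot axis is parallel to y. The black steel counterweight sits on a short tail above it. Raised, the arm stands over the right end of the fence, its grip's middle about 227 above the pivot and 39 mm nearer the robot.
- blade_arm (a joint): Angle of the blade arm in rad: 0 down (as at the start), growing as the handle rises and swings back toward the fence; at 1.35 the tail rests on a rubber stop. Balance point at about 0.79: below it the arm falls shut, above it the counterweight carries it on to the stop, damped (up to about 2 rad/s), and it stays. Raising it takes about 2 N at the handle.
- handle (a point): Middle of the black grip at the free end of the blade arm: a round bar 26 mm thick and 80 mm long, in line with the arm, so parallel to the cutter's x axis while the arm is down; it is then at x -140, y -108, z 82, in front of the bed, with free space below it and on both sides. It turns with the arm at 230.3 mm from the pivot axis (230 along the arm and 12 above it).
- memo_block: Loose cream memo block with a printed cover card, 105 x 135 x 11 mm (x, y, z), about 0.11 kg, lying flat on the bed, its long side roughly along the cutter's y. Origin at the centre of its underside. Flush against fence and gauge its origin is at x 22.5, y -44.5, z 30 mm in the cutter's frame, axes parallel to the cutter's; its right edge then overhangs the bed by 12 mm.
- mouse: Black computer mouse, 105 x 64 x 34 mm, on the blue mouse pad; origin at the centre of its underside. Bystander.
- stapler: Black stapler, 146 x 36 x 46 mm, long along its x. Origin at the centre of its underside. Bystander.
- glue_stick: White and blue glue stick standing upright, 27 mm across, 90 mm high. Origin at the centre of its underside. Bystander.
- sticky_pad: Pad of yellow sticky notes, 76 x 76 x 13 mm. Origin at the centre of its underside. Bystander.
- punch_tin: Flat green mint tin, 48 x 64 x 16 mm. Origin at the centre of its underside. Bystander.
- pc_tower: Fixed beige computer tower, 439 x 194 x 426 mm (x, y, z), to the right of and behind the cutter; origin on the table under its middle, its front is the -x face. The arm starts to the right of it: go round its front, not through it. A monitor stands behind the cutter.

How it is judged:
By the outcome, as a careful person would: the job done as asked, in the order asked, and still so for the second after the job is handed in, with the robot touching nothing.
It also fails if it takes over 64 s, if anything falls off the work surface, if the arm or the gripper's body presses on something with over 40 N, if the wrist force passes 120 N, or if a joint passes its speed limit or range.

ROBOT

A 6-joint arm with a two-finger parallel gripper is mounted at the origin on a cart in front of the work surface, level with it; the furniture and walls round the work are solid. World frame = base frame: x ahead of the robot, y to its left, z up, the work surface at z = 0. Lengths are in m, angles in degrees, forces in N, time in s.
With the tool pointing down it reaches from about 0.4 to 0.825 m from the base axis. Payload 7 kg.
Tool frame: the origin (TCP) lies midway between the tips of the shut fingers; the grasp point (between the pads) lies 19 mm behind it; z points along the fingers, y is the direction in which the jaws open and shut (so a half turn about z gives the same grasp; the last joint's range is limited). The gripper opens to 88 mm and grips with 3 to 60 N. Pads are 19 mm wide; open, the fingers measure 130 mm over their backs; the gripper's body (78 mm by 193 mm) begins 47 mm behind the grasp point.
Start: joints at [83.772, 20.546, 0.682, 0, -70.136, -16.507], TCP at [0.261, 0.623, 0.227] pointing down, gripper open.
Joint ranges: [-176.03, 176.03], [-82.01, 121.73], [-58.28, 71.71], [-173.87, 95.51], [-174.79, -0.11], [-173.66, 173.66]. Speed limits (degrees/s): [136.94, 136.94, 172.46, 180, 180, 180].

INTERFACE

Orientations are given as a 3x3 rotation matrix whose columns are the frame's x, y, z axes.
In Python, from rig import robot gives the robot as it stands. Calls block until the motion is done:
- robot.goto(position, orientation): joint-space move of the TCP to a pose.
- robot.servo_line(position, ori=None, speed=0.15): straight line of the TCP; ori=None keeps the orientation; speed is the mean speed in m/s.
- robot.movej(angles): joint-space move.
- robot.move_gripper(opening): opening from 0.0 (shut) to 1.0 (fully open); the grip force is fixed at half the most; returns when the fingers have stopped.
- robot.dwell(seconds).
- robot.ik(position, orientation): joint angles nearest the present ones, or None.
- robot.grab_frame(name): name is "scene" or "top"; returns (picture, depth): 420x560x3 uint8, red, green, blue; 420x560 float32, m along the optical axis (not along the pixel's ray), 0 where there is no reading.
- robot.camera_info(name): a dict with "vfov" (degrees; the focal length in pixels is half the picture's height over the tangent of half this angle, whatever the lens; pixels are square), "cx", "cy" (the principal point, pixels), "view" (4x4, takes a point from world to camera coordinates). Camera axes: x right, y down, z forward; pixel columns grow to the right and rows downward; lengths in m; the calibration is good to about 2 mm. A picture is of the moment at which its call begins. camera_info takes no time and is no camera call.
A pose or a line that the arm cannot do raises robot.Unreachable and nothing moves.
- robot.job_done(): hands the job in, once; it reports no verdict.
Readings, each from a call of its own:
- robot.read_t(): time.
- robot.read_qpos(): joint angles.
- robot.read_qvel(): joint speeds.
- robot.read_effort(): joint torques, N m.
- robot.read_position(): TCP position.
- robot.read_tcp_rot(): TCP orientation.
- robot.read_force(): force on the tool from outside, world axes, zero at the start.
- robot.read_ft_torque(): the same for the moment, N m.
- robot.read_grip_width(): opening from 0.0 (shut) to 1.0 (fully open).
Only numpy, scipy, OpenCV 4.12 (cv2) and the standard library are available. Lean on these libraries where they do the work, as an engineer would, in place of code of your own. Each camera call takes 0.05 s, during which the arm holds its last target. There are 200 camera calls.

## Working session

There is one attempt and no reset: what is moved stays moved. The work goes in short steps, each a Python script; the robot and the scene stay as the last script left them, time stands still between calls to the robot, and variables do not carry over. Pictures are saved under pics/ and viewed, about 8 in all and at most 12, crops included, and the job is handed in when it is done.

```bash
ls; mkdir -p pics; python3 - <<'E'
from rig import robot
import cv2,numpy as np
for n in("scene","top"):
    p,d=robot.grab_frame(n); cv2.imwrite(f"pics/{n}0.png",p[:,:,::-1]); np.savez(f"pics/{n}0.npz",p=p,d=d)
    print(n,robot.camera_info(n))
print(robot.read_t(),robot.read_tcp_rot(),robot.read_force())
E
```

```text
pics
scene {'vfov': 50.53842603104787, 'cx': 280.4863747907067, 'cy': 211.06049651355644, 'view': array([[-0.97267649, -0.23159021, -0.01632235,  0.5681353 ],
       [-0.13797091,  0.63315555, -0.76162857,  0.07266369],
       [ 0.1867203 , -0.73856619, -0.64780823,  1.25801571],
       [ 0.        ,  0.        ,  0.        ,  1.        ]])}
top {'vfov': 54.3467927433512, 'cx': 292.4207424641502, 'cy': 215.65605360802297, 'view': array([[-0.02733163, -0.99948664,  0.01671637,  0.07529605],
       [-0.98391288,  0.02394482, -0.17703695,  0.55663723],
       [ 0.17654579, -0.02128616, -0.98406223,  1.31265973],
       [ 0.        ,  0.        ,  0.        ,  1.        ]])}
0.1 [[ 9.22251032e-01 -3.86591302e-01 -4.45827842e-04]
 [-3.86591533e-01 -9.22249928e-01 -1.43393492e-03]
 [ 1.43182072e-04  1.49480123e-03 -9.99998873e-01]] [ 0.60297561 -0.00745871  1.37444199]
```

View pics/scene0.png

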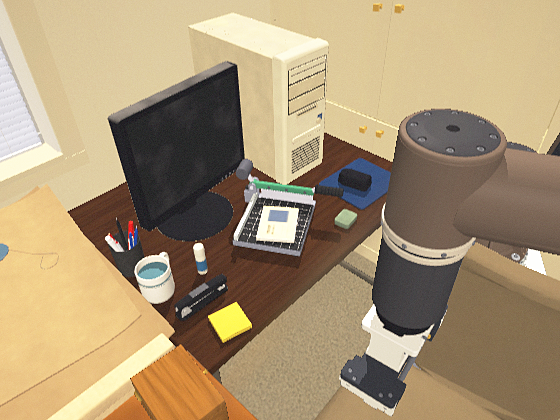

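View pics/top0.png

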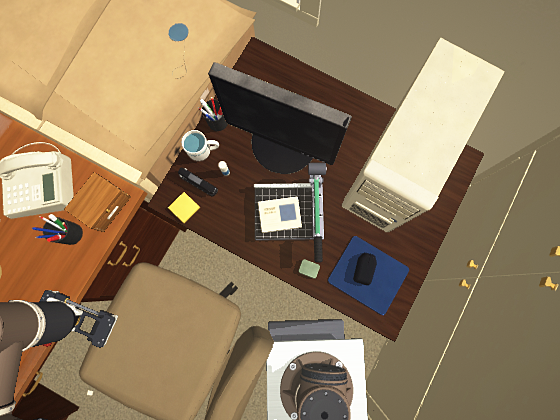

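```bash
cat > h.py <<'E'
import cv2,numpy as np
from rig import robot
def cam(n):
    c=robot.camera_info(n); return 210/np.tan(np.radians(c["vfov"]/2)),c["cx"],c["cy"],np.array(c["view"])
def cloud(n,d):
    f,cx,cy,V=cam(n); v,u=np.mgrid[0:420,0:560]
    P=np.stack([(u-cx)/f*d,(v-cy)/f*d,d],-1); return (P-V[:3,3])@V[:3,:3]
def ray(n,uv,z):
    f,cx,cy,V=cam(n); uv=np.atleast_2d(uv).astype(float)
    D=np.c_[(uv-[cx,cy])/f,np.ones(len(uv))]@V[:3,:3]; o=-V[:3,:3].T@V[:3,3]
    return o+D*((z-o[2])/D[:,2])[:,None]
def proj(n,P):
    f,cx,cy,V=cam(n); q=np.atleast_2d(P)@V[:3,:3].T+V[:3,3]; return q[:,:2]/q[:,2:]*f+[cx,cy]
E
python3 - <<'E'
from h import *
np.set_printoptions(precision=3,suppress=True)
a=np.load("pics/top0.npz");b=np.load("pics/scene0.npz")
W=cloud("top",a["d"])
for n,uv in dict(handle=(318,250),arm=(318,200),bed=(263,230),memo=(270,225),pivot=(317,168),table=(240,250),mouse=(367,265),tin=(309,268),chairseat=(190,330),chairback=(240,370),chairback2=(305,330),tower=(430,130),towerfront=(370,200),monitor=(290,100),monR=(345,125)).items(): print(n,W[uv[1],uv[0]])
# max z in region swept by arm
for y0 in np.arange(-.4,.7,.1): 
    m=(abs(W[...,1]-y0)<.05)&(W[...,0]>.15)&(W[...,0]<.6)&(a["d"]>0); print(round(y0,1),np.percentile(W[...,2][m],[50,99]))
t=cv2.resize(a["p"][140:280,230:350],None,fx=5,fy=5,interpolation=cv2.INTER_CUBIC)[:,:,::-1]
cv2.imwrite("pics/c1.png",t[:600] if t.shape[0]>600 else t)
s=cv2.resize(b["p"][150:270,220:360],None,fx=5,fy=5,interpolation=cv2.INTER_CUBIC)[:,:,::-1]
cv2.imwrite("pics/c2.png",s)
E
```

```text
handle [ 0.437 -0.016  0.098]
arm [ 0.604 -0.024  0.076]
bed [0.514 0.16  0.043]
memo [0.531 0.136 0.038]
pivot [ 0.696 -0.02   0.131]
table [0.453 0.241 0.001]
mouse [ 0.389 -0.181  0.037]
tin [0.386 0.01  0.014]
chairseat [ 0.177  0.453 -0.209]
chairback [0.093 0.226 0.148]
chairback2 [ 0.127  0.003 -0.593]
tower [ 0.702 -0.283  0.42 ]
towerfront [ 0.562 -0.157  0.252]
monitor [0.789 0.067 0.422]
monR [ 0.721 -0.07   0.418]
-0.4 [0.003 0.557]
-0.3 [0.003 0.427]
-0.2 [0.035 0.428]
-0.1 [0.002 0.425]
-0.0 [0.002 0.096]
0.1 [0.001 0.054]
0.2 [-0.002  0.108]
0.3 [-0.215  0.005]
0.4 [-0.213  0.016]
0.5 [-0.213  0.336]
0.6 [0.319 0.656]
```

View pics/c1.png

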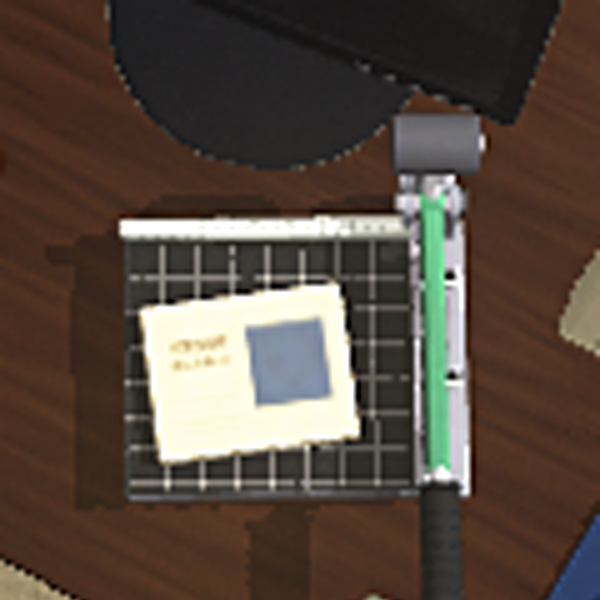

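View pics/c2.png

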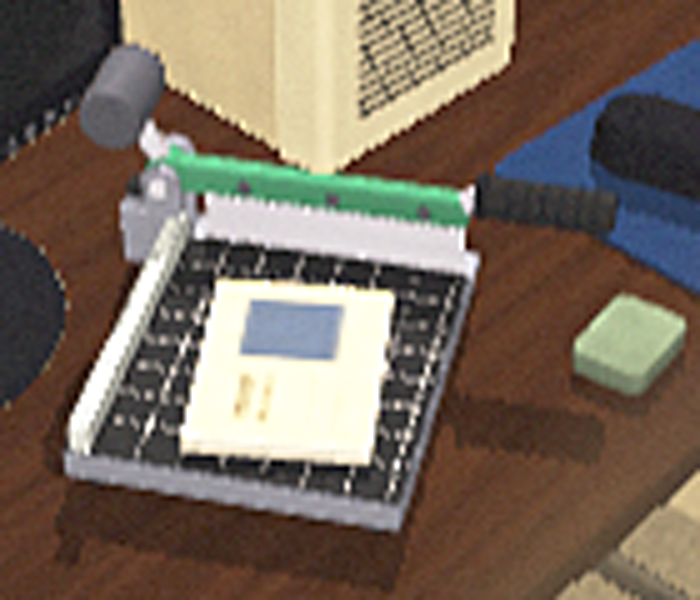

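```bash
cat > m.py <<'E'
from h import *
np.set_printoptions(precision=4,suppress=True)
def memo(n,p,box):
    x0,y0,x1,y1=box; h=cv2.cvtColor(p,cv2.COLOR_RGB2HSV).astype(int)
    m=np.zeros((420,560),np.uint8)
    m[y0:y1,x0:x1]=((p[...,0].astype(int)>185)&(p[...,0].astype(int)-p[...,2]>12))[y0:y1,x0:x1]*255
    m=cv2.morphologyEx(m,cv2.MORPH_OPEN,np.ones((3,3)))
    c=max(cv2.findContours(m,0,1)[0],key=cv2.contourArea)
    return cv2.convexHull(c)[:,0]
def rect(n,hull,z=.041):
    P=ray(n,hull,z)[:,:2]; r=cv2.minAreaRect((P*1000).astype(np.float32)); return r
E
python3 - <<'E'
from m import *
a=np.load("pics/top0.npz");b=np.load("pics/scene0.npz")
W=cloud("top",a["d"]);Ws=cloud("scene",b["d"])
z=W[...,2]
F=[];L=[]
for u in range(258,310):
    col=z[225:250,u]; k=np.where(col>.018)[0]; F.append((u,225+k.max()+.5))
for v in range(194,236):
    r=z[v,240:270]; k=np.where(r>.018)[0]; L.append((240+k.min()-.5,v))
F=ray("top",F,.03);L=ray("top",L,.03)
for n,E in(("front",F),("left",L)):
    E=E[:,:2]; l=cv2.fitLine((E*1000).astype(np.float32),cv2.DIST_HUBER,0,.01,.01).ravel(); print(n,l,np.degrees(np.arctan2(l[1],l[0])))
# fence top
p=a["p"].astype(int)
g=p.sum(2)
Fe=[]
for u in range(258,305):
    c=g[180:194,u]; k=np.where(c>420)[0]; Fe.append((u,180+k.max()+.5,180+k.min()-.5))
Fe=np.array(Fe)
for j in(1,2):
    E=ray("top",Fe[:,[0,j]],.047)[:,:2]; l=cv2.fitLine((E*1000).astype(np.float32),cv2.DIST_HUBER,0,.01,.01).ravel(); print("fence",l,np.degrees(np.arctan2(l[1],l[0])))
for n,q,C in(("top",a["p"],W),("scene",b["p"],Ws)):
    h=cv2.cvtColor(q,cv2.COLOR_RGB2HSV)
    m=cv2.inRange(h,(65,100,50),(85,255,255)); 
    if n=="top": m[:, :300]=0;m[:,330:]=0
    else: m[:150]=0;m[215:]=0;m[:,:240]=0;m[:,330:]=0
    E=C[m>0]; l=cv2.fitLine((E*1000).astype(np.float32),cv2.DIST_HUBER,0,.01,.01).ravel(); print("arm",n,len(E),l,np.percentile(E,[2,50,98],axis=0),np.degrees(np.arctan2(l[1],l[0])))
    # handle: dark points with z>.06, x<.5
    k=(C[...,2]>.06)&(C[...,2]<.13)&(C[...,0]>.36)&(C[...,0]<.56)&(abs(C[...,1]+.02)<.05)&(q.sum(2)<200)
    print("handle",k.sum(),np.percentile(C[k],[2,50,98],axis=0))
hb={"top":(252,190,308,240),"scene":(250,200,302,248)}
for n,q,C in(("top",a["p"],W),("scene",b["p"],Ws)):
    H=memo(n,q,hb[n]); print("memo",n,rect(n,H)); mk=cv2.fillPoly(np.zeros((420,560),np.uint8),[H],1); print(np.median(C[mk>0],axis=0))
E
```

```text
front [  0.0019  -1.     483.5193  91.0584] -89.89065
left [  0.9999  -0.0109 568.74   188.2287] -0.6273837
fence [  0.024    0.9997 656.7419 121.386 ] 88.62555
fence [  0.0066  -1.     671.1193 110.9031] -89.620674
arm top 232 [  0.9999  -0.0168   0.0026 583.705  -17.9909  79.5799] [[ 0.4973 -0.0258  0.0734]
 [ 0.5849 -0.0177  0.0795]
 [ 0.6695 -0.0106  0.0862]] -0.96123284
handle 208 [[ 0.4031 -0.0283  0.08  ]
 [ 0.4416 -0.0149  0.0927]
 [ 0.4955 -0.004   0.0986]]
arm scene 356 [  0.9997  -0.0248   0.0024 577.8104 -10.6593  74.991 ] [[ 0.4923 -0.1237  0.0001]
 [ 0.5806 -0.0102  0.0757]
 [ 0.6667 -0.0048  0.0812]] -1.4184773
handle 232 [[ 0.4021 -0.0163  0.0728]
 [ 0.4423 -0.0044  0.0879]
 [ 0.4801  0.0023  0.0958]]
memo top ((567.3213500976562, 103.18800354003906), (105.5096206665039, 134.9445037841797), 6.420021057128906)
[0.5663 0.1026 0.0415]
memo scene ((564.6166381835938, 116.28337860107422), (98.59065246582031, 135.97882080078125), 6.17869234085083)
[0.5639 0.1184 0.0401]
```

```bash
cat > plan.py <<'E'
from m import *
YAW=np.radians(-.7); O=np.array([.583,.089,0])
Rc=np.array([[np.cos(YAW),-np.sin(YAW),0],[np.sin(YAW),np.cos(YAW),0],[0,0,1]])
def w(x,y,z): return O+Rc@np.array([x,y,z])/1000   # cutter mm -> world m
def lift_ori(az,phi):
    az,phi=np.radians([az,phi]); z=np.array([np.sin(az)*np.cos(phi),-np.cos(az)*np.cos(phi),-np.sin(phi)])
    y=np.cross([0,0,1.],z); y/=np.linalg.norm(y); return Rc@np.c_[np.cross(y,z),y,z]
def lift_tcp(th,R,gap=0,s=235,ext=.022):
    c,si=np.cos(th),np.sin(th)
    B=w(90-s*c+12*si,-108,70+s*si+12*c); bar=Rc@np.array([c,0,-si])
    n=np.cross(bar,R[:,2]); n/=np.linalg.norm(n); n*=np.sign(n[2])
    off=.013+.0095*abs(n@R[:,0])+.021*abs(n@R[:,1])+gap
    return B-n*off+R[:,2]*ext
E
python3 - <<'E'
from plan import *
print(proj("top",[w(-140,-108,82),w(75,0,47),w(-100,100,30),w(90,-108,70)]),proj("scene",[w(-140,-108,82),w(75,0,47),w(-100,100,30),w(90,-108,70)]))
c=np.radians(6.4);M=np.array([[np.cos(c),-np.sin(c)],[np.sin(c),np.cos(c)]])
K=[np.r_[np.array([.5673,.1032])+M@np.array([sx*.0525,sy*.0675]),.041] for sx,sy in((1,1),(1,-1),(-1,-1),(-1,1))]
print("memo corners scene",proj("scene",K),"top",proj("top",K)); b=np.load("pics/scene0.npz")
for az in(0,25,45,60):
  for phi in(15,25,35):
    for f in(1,-1):
      R=lift_ori(az,phi)@np.diag([f,f,1.]); r=[]
      for th,g in((0,.012),(.4,0),(.95,0)):
        q=robot.ik(lift_tcp(th,R,g),R); r.append(None if q is None else np.round(q))
      print(az,phi,f,lift_tcp(0,R,.012),*r)
E
```

```text
[[317.9799 249.0995]
 [283.5497 186.9211]
 [254.1817 239.4716]
 [315.8918 180.5033]] [[328.794  189.9576]
 [248.2822 211.7021]
 [300.1737 249.7798]
 [253.6293 182.7674]]
memo corners scene [[255.3988 236.1379]
 [262.8877 204.8154]
 [298.2195 207.1421]
 [293.6514 238.9431]] top [[257.7158 201.241 ]
 [297.4209 195.9653]
 [301.8515 226.4115]
 [261.6333 231.8813]]
0 15 1 [ 0.4365 -0.0295  0.043 ] [ 53.  47. -46.  36. -73.  88.] [ 52.  37. -45.  36. -82.  95.] [ 46.  30. -37.  42. -92. 105.]
0 15 -1 [ 0.4365 -0.0295  0.043 ] [ 53.  47. -46.  36. -73. -92.] [ 52.  37. -45.  36. -82. -85.] [ 46.  30. -37.  42. -92. -75.]
0 25 1 [ 0.4366 -0.0226  0.0414] [ 53.  40. -47.  36. -67.  92.] [ 51.  30. -45.  35. -77.  99.] [ 45.  25. -35.  39. -87. 110.]
0 25 -1 [ 0.4366 -0.0226  0.0414] [ 53.  40. -47.  36. -67. -88.] [ 51.  30. -45.  35. -77. -81.] [ 45.  25. -35.  39. -87. -70.]
0 35 1 [ 0.4367 -0.0155  0.0411] [ 51.  33. -49.  35. -61.  96.] [ 50.  24. -44.  33. -72. 104.] [ 44.  21. -33.  36. -83. 115.]
0 35 -1 [ 0.4367 -0.0155  0.0411] [ 51.  33. -49.  35. -61. -84.] [ 50.  24. -44.  33. -72
[... 320 characters left out ...]
038 ] None None [ 46.  10. -53.  55. -68. 117.]
25 35 -1 [ 0.4444 -0.0094  0.038 ] None None [ 46.  10. -53.  55. -68. -63.]
45 15 1 [ 0.4517 -0.0184  0.0394] None None None
45 15 -1 [ 0.4517 -0.0184  0.0394] None None None
45 25 1 [ 0.4509 -0.0084  0.0377] None None None
45 25 -1 [ 0.4509 -0.0084  0.0377] None None None
45 35 1 [0.4497 0.0006 0.0383] None None None
45 35 -1 [0.4497 0.0006 0.0383] None None None
60 15 1 [ 0.4552 -0.0081  0.0391] None None None
60 15 -1 [ 0.4552 -0.0081  0.0391] None None None
60 25 1 [0.4542 0.0033 0.0397] None None None
60 25 -1 [0.4542 0.0033 0.0397] None None None
60 35 1 [0.4526 0.0115 0.0423] None None None
60 35 -1 [0.4526 0.0115 0.0423] None None None
```

```bash
cat > lift.py <<'E'
from plan import *
R=lift_ori(0,35)@np.diag([-1,-1,1.]); kw=dict(s=245,ext=.018)
S=lift_tcp(0,R,.008,**kw)
robot.move_gripper(0.0)
robot.goto(S-R[:,2]*.25,R); print(robot.read_t(),robot.read_qpos())
robot.servo_line(S-R[:,2]*.10,R,speed=.15); print(robot.read_t(),f0:=robot.read_force())
robot.servo_line(S,R,speed=.08); print(robot.read_t(),robot.read_position()-S,robot.read_force())
p,d=robot.grab_frame("scene"); cv2.imwrite("pics/s1.png",cv2.resize(p[100:300,180:440],None,fx=3,fy=3)[:,:,::-1])
p,d=robot.grab_frame("top"); cv2.imwrite("pics/t1.png",p[:,:,::-1])
E
python3 lift.py
```

```text
3.1833 [ 64.9819  29.0701 -21.5396  19.7494 -91.6512 -74.8153]
4.3333 [-0.2809 -0.3559  0.3851]
5.7333 [0.0003 0.0005 0.0001] [-0.2275  0.9981  0.8433]
```

View pics/s1.png

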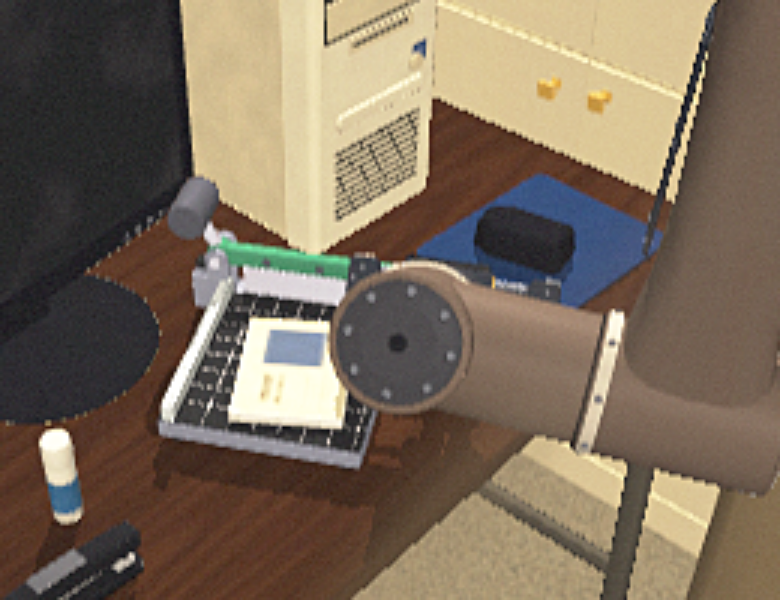

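The wrist hides the grip (around px 400,290), but the cutter and block haven't moved and there's no contact force. Next I lift along the arc.

```bash
cat > lift2.py <<'E'
from plan import *
R=lift_ori(0,35)@np.diag([-1,-1,1.]); kw=dict(s=245,ext=.018)
f0=np.array(robot.read_force())
for th in np.arange(0,1.01,.05):
    robot.servo_line(lift_tcp(th,R,.003 if th<.05 else 0,**kw),R,speed=.06)
    f=np.array(robot.read_force())-f0; print(round(th,2),round(robot.read_t(),2),f.round(1))
    if np.linalg.norm(f)>25: break
robot.dwell(.8); print(robot.read_force()-f0)
p,d=robot.grab_frame("scene"); cv2.imwrite("pics/s2.png",cv2.resize(p[60:300,180:440],None,fx=2.5,fy=2.5)[:,:,::-1])
E
python3 lift2.py
```

```text
0.0 6.08 [-0.7 -0.4 -0.2]
0.05 6.47 [ 0.9  4.1 -0.8]
0.1 6.81 [ 1.7  2.3 -1.2]
0.15 7.15 [ 1.   0.4 -1.4]
0.2 7.49 [-0.2  1.2 -1.1]
0.25 7.83 [ 0.5  0.2 -0.9]
0.3 8.18 [ 1.2  0.9 -1.1]
0.35 8.52 [ 0.6  1.5 -1. ]
0.4 8.86 [ 0.1  0.9 -0.3]
0.45 9.2 [-1.1  0.8 -0.1]
0.5 9.54 [0.7 1.7 0.2]
0.55 9.88 [ 0.7  1.1 -0.8]
0.6 10.22 [1.1 1.5 0.3]
0.65 10.57 [ 0.7  1.  -0. ]
0.7 10.91 [ 0.4  0.3 -0. ]
0.75 11.25 [ 0.4  0.9 -0.1]
0.8 11.59 [ 0.8 -0.3  0.4]
0.85 11.93 [0.2 0.1 0.1]
0.9 12.28 [ 0.1  0.7 -0.1]
0.95 12.62 [-0.6  0.1 -0.3]
1.0 12.96 [ 0.4 -0.8  0.4]
[ 0.2266 -0.5066 -0.4541]
```

View pics/s2.png

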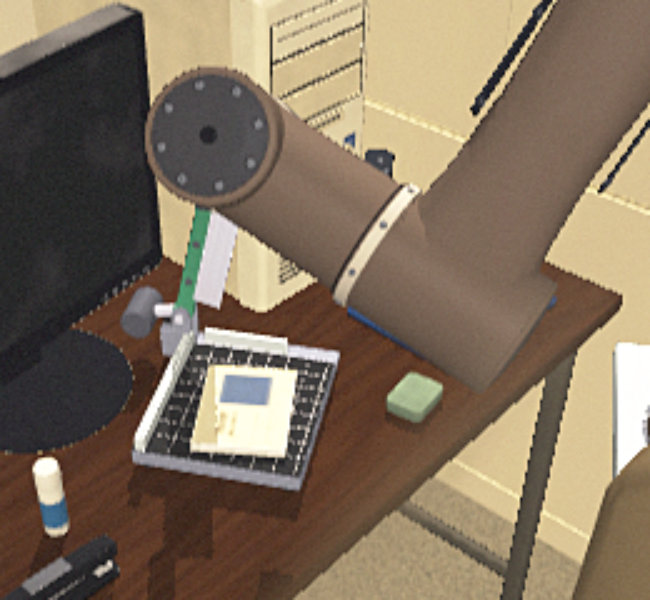

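Grip force is gone and the arm stands steeply up on its stop (green arm at px 195,260), with the gauge now visible at px 245,340. I retract and push the block toward the fence.

```bash
cat > push.py <<'E'
from plan import *
def down(deg): 
    a=np.radians(deg); return Rc@np.array([[np.cos(a),np.sin(a),0],[np.sin(a),-np.cos(a),0],[0,0,-1]])
RY=down(0)     # jaws along cutter y
RX=down(90)   # jaws along cutter x
def line(x,y,z,R,speed=.1): robot.servo_line(w(x,y,z),R,speed=speed)
def feel(p,dirv,R,lim,maxd,step=1.0,speed=.03):
    f0=np.array(robot.read_force()); p=np.array(p,float); D=Rc@np.r_[dirv,0.]
    for k in range(int(maxd/step)):
        p[:2]+=step*np.array(dirv); line(*p,R,speed); f=-(np.array(robot.read_force())-f0)@D
        if f>lim: break
    print("feel",p.round(1),"f",round(f,1),"t",round(robot.read_t(),2)); return p
E
cat > p1.py <<'E'
from push import *
print([None if (q:=robot.ik(w(*p),R)) is None else np.round(q) for p,R in(((-105,7,120),RY),((-45,7,35),RY),((15,106,35),RX),((15,106,35),down(-90)),((22,32,35),RX))])
P=robot.read_position()
robot.servo_line(P+Rc@np.array([-.08,.10,.03]),speed=.2)
robot.goto(w(-103,7,110),RY); robot.move_gripper(.75); print(robot.read_t())
line(-103,7,35,RY,.12); print(robot.read_force(),robot.read_position()-w(-103,7,35))
line(-46,7,35,RY,.05); print(robot.read_force(),robot.read_t())
p,d=robot.grab_frame("top"); cv2.imwrite("pics/t2.png",cv2.resize(p[120:290,220:380],None,fx=3.5,fy=3.5)[:,:,::-1])
p,d=robot.grab_frame("scene"); cv2.imwrite("pics/s3.png",cv2.resize(p[60:300,180:440],None,fx=2.5,fy=2.5)[:,:,::-1])
E
python3 p1.py
```

```text
[array([ 35.,   9., -31.,   0., -50.,  55.]), array([ 31.,  20., -29.,   0., -41.,  59.]), array([ 36.,  27., -18.,   0., -46., 144.]), array([ 36.,  27., -18.,   0., -46., -36.]), array([ 29.,  26., -20.,   0., -45., 150.])]
17.65
[-0.5056  0.3281  0.5945] [0.0004 0.0002 0.0004]
[-0.0756 -0.4704  0.0227] 19.7167
```

View pics/s3.png

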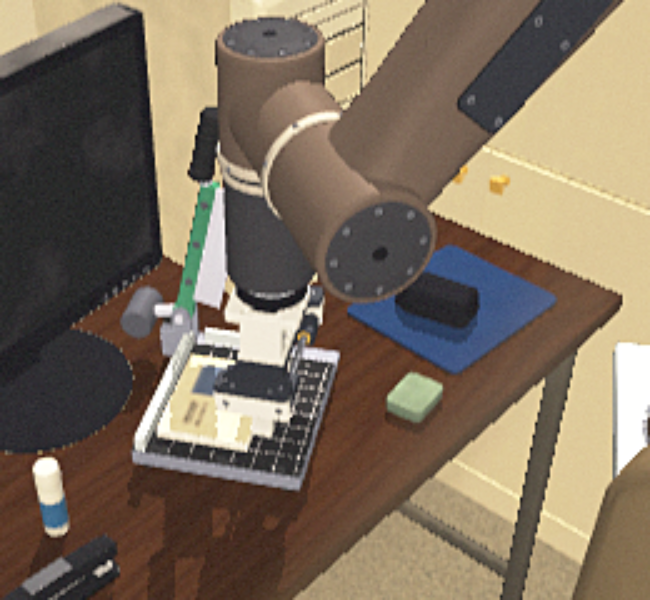

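The blade arm stands raised on its stop. The block looks square to the fingers and close to the fence. I'll feel for the fence, then push from the left.

```bash
cat > p2.py <<'E'
from push import *
p=feel((-46,7,35),(1,0),RY,4,14)
line(p[0]-12,p[1],35,RY); line(p[0]-12,p[1],75,RY,.15)
R=down(-90)
robot.goto(w(18,104,90),R); robot.move_gripper(.5); line(18,104,35,R,.12); print(robot.read_t())
line(18,42,35,R,.05)
p=feel((18,42,35),(0,-1),R,4,18)
line(p[0],p[1]+12,35,R); line(p[0],p[1]+12,90,R,.2)
robot.goto(w(-70,40,130),RY)
q,d=robot.grab_frame("top"); print(robot.read_t()); cv2.imwrite("pics/t3.png",cv2.resize(q[140:270,230:350],None,fx=5,fy=5,interpolation=cv2.INTER_CUBIC)[:600,:,::-1])
E
python3 p2.py
```

```text
feel [-40.   7.  35.] f 4.2 t 21.32
24.6917
feel [18. 34. 35.] f 6.1 t 28.08
30.1583
```

View pics/t3.png

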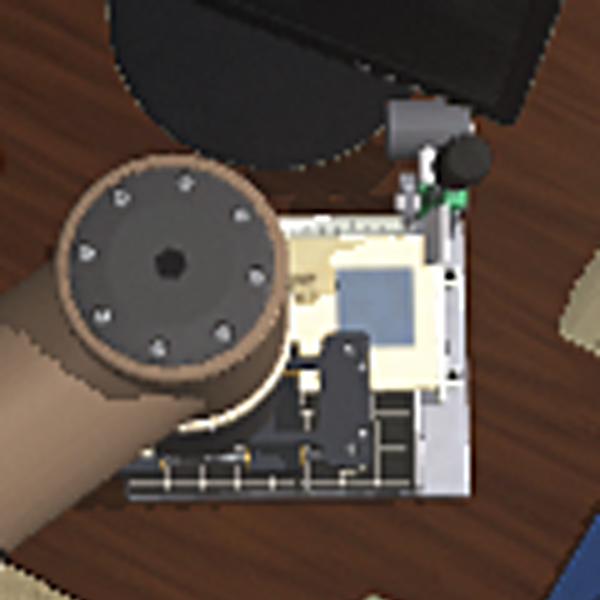

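Felt contacts match predictions (fence TCP x -40 against -39.5, gauge TCP y 34 against 32.5). I'll seat the block with central pushes from shut fingers.

```bash
cat > p3.py <<'E'
from push import *
R=down(-90)
def fence():
    robot.goto(w(-56,-36,80),RY); line(-56,-36,35,RY,.15); line(-45,-36,35,RY,.06)
    p=feel((-45,-36,35),(1,0),RY,5,10); line(p[0]-12,-36,35,RY); line(p[0]-12,-36,90,RY,.2)
robot.move_gripper(0); fence()
robot.goto(w(20,50,80),R); line(20,50,35,R,.15); line(20,39,35,R,.06)
p=feel((20,39,35),(0,-1),R,5,10); line(20,p[1]+12,35,R); line(20,p[1]+12,90,R,.2)
fence()
P=robot.read_position(); robot.goto(w(-90,190,200),RY); robot.goto(w(-160,330,250),RY)
for n in("top","scene"):
    q,d=robot.grab_frame(n); np.savez(f"pics/{n}4.npz",p=q,d=d)
    b=(230,140) if n=="top" else (220,90); h=120 if n=="top" else 170
    cv2.imwrite(f"pics/{n}4.png",cv2.resize(q[b[1]:b[1]+h,b[0]:b[0]+130],None,fx=600/h if n!="top" else 5,fy=600/h if n!="top" else 5,interpolation=cv2.INTER_CUBIC)[:,:,::-1])
print(robot.read_t())
H=memo("top",np.load("pics/top4.npz")["p"],(252,186,325,240)); r=rect("top",H); print(r, Rc.T@(np.r_[np.array(r[0])/1000,0]-O)*1000)
E
python3 p3.py
```

```text
feel [-39. -36.  35.] f 6.2 t 33.77
feel [20. 33. 35.] f 9.6 t 38.21
feel [-38. -36.  35.] f 7.6 t 42.88
45.375
((606.5059814453125, 44.24428176879883), (134.40695190429688, 103.41285705566406), 88.6760482788086) [ 24.051  -44.4652   0.    ]
```

View pics/top4.png

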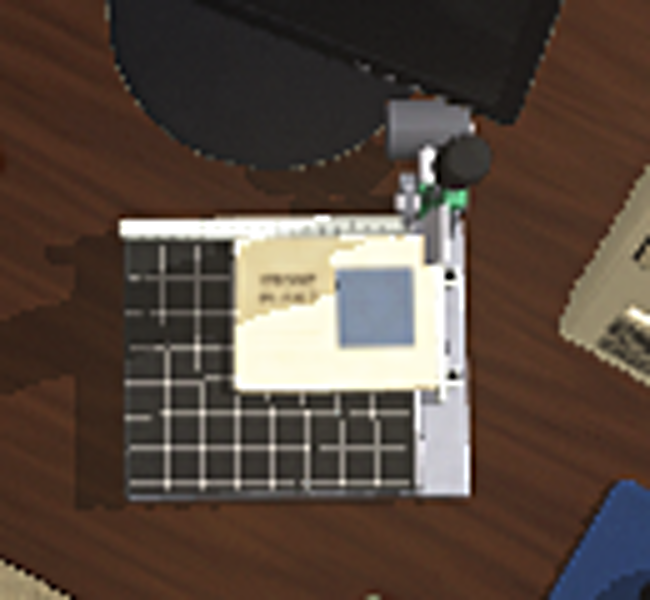

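View pics/scene4.png

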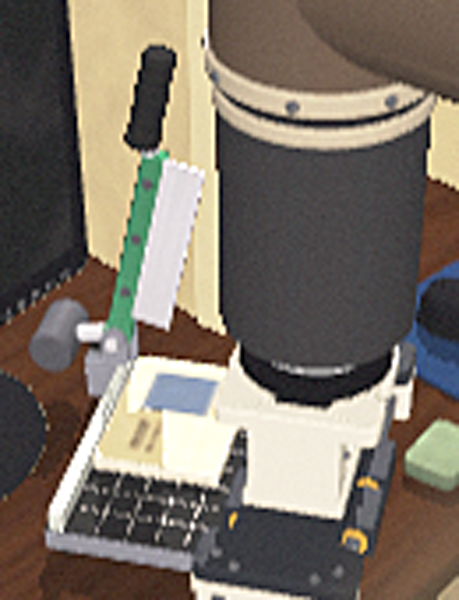

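```bash
python3 -c "
from rig import robot
print(robot.read_force(),robot.read_t()); robot.job_done()"
```

```text
[ 0.78826545  0.3920754  -0.12217464] 45.375
the job is handed in; nothing more can be done
```

The cutter is ready and the job is handed in at about 45 s: the blade arm stands raised and the memo block is against both the fence and the gauge.

- **Blade arm:** I pushed it up slowly from under the grip with shut fingertips, following the handle's arc. It tipped past its balance point, left the finger, and stayed up on its counterweight in every later picture, including the last.
- **Memo block:** I slid it flat along the bed to the fence, then to the gauge, then seated it with central pushes: fence, gauge, fence again. Each of those ended in a firm stop at 6–10 N, within about 1.5 mm of the calculated position.
- **Final position:** the last top view puts the block's origin at about (24, -44.5) mm, against the target (22.5, -44.5). The 1.5 mm in x is within my measuring error.
- **Yaw disagreement:** the block's yaw measured -1.3°, against the -0.7° I assumed for the cutter. The fence's front edge measured -1.4°, so I take the block to be flush. Other edges gave +0.4° to -1.4°, so the yaw is only known to about half a degree.
- **Other checks:** the robot was clear of everything at hand-in, with under 1 N at the wrist. I saw no other object moved in the pictures, but I did not measure their positions.

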